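# Tuck a moulded splash strip under the lapped grille flap and hold it down

### The job

Lift the freshly moulded grey splash strip out of its open mould by its upright rib, and slide its front edge under the lapped edge of the perforated grille flap on the sill, so that the whole length of that edge is tucked at least 15 mm under and the flap is not lifted. Then press the strip down flat on the sprung seat with about 10 N and finish like that, still gripping and pressing it, while the sealant would set. Leave the dishes and all other things on the bench where they are.

Things in the scene. Friction and masses are not known exactly. Their poses are not given: they have to be found in the camera images.
- strip: Splash strip, hard grey plastic, 0.15 kg: flat plate 90 (x) by 150 (y) by 4 mm with one upright rib. Origin: centre of the plate's underside; x points to the front edge to be tucked (x = +45 mm), z up. Rib: 10 mm thick (x -20 to -10 mm), 70 mm long along y, centred, top 40 mm above the underside; grip it across its thickness. Starts lying in the mould, aligned with it.
- strip_rib (a point): centre of the top face of the strip's rib (strip frame x = -15, y = 0, z = 40 mm)
- edge_left (a point): left (+y) end of the strip's front edge, at half thickness (strip frame x = 45, y = 75, z = 2 mm)
- edge_right (a point): right (-y) end of the strip's front edge, at half thickness (strip frame x = 45, y = -75, z = 2 mm)
- mould: Open casting mould, fixed white plastic block 130 (x) by 190 (y) by 20 mm high; cavity 96 x 156 mm, 6 mm deep (floor 14 mm above the bench), 3 mm clear of the strip all round. Origin under its centre, same axes as the strip in it. It may be on the left or the right of the bench, the sill on the other side.
- sill: Fixed steel sill (x -85 to 105, y -110 to 110 mm) with sprung dark seat plate and perforated flap. Origin on the bench under the middle of the flap's free edge; x: direction in which the strip slides under the flap (away from the robot); z up. Seat: x -80 to 32, y -100 to 100 mm, top 20 mm above the bench. Stop bar at x = 34 mm under the flap limits the tuck.
- lap_edge (a point): point below the middle of the flap's free edge, at the height of the seat's top when not pressed (sill frame x = 0, y = 0, z = 20 mm)
- flap (a joint): angle (rad) of the perforated aluminium flap, 0.2 kg: 0 = in its lapped place, level, covering sill x 0 to 90, y -100 to 100 mm, underside 30 and top 33 mm above the bench (slot over the seat 10 mm high); grows as the free edge lifts about the far hinge; falls back by its weight
- seat (a joint): how far the sprung seat is pressed down, in m: 0 at rest, 0.006 bottomed; about 1 mm per 2.5 N. The strip's own weight sinks it about 0.5 mm, a 10 N push about 4.4 mm.
- dish_mid: shallow white ceramic dish, 60 mm across and 26 mm high; origin under its centre; leave alone
- dish_left: shallow white ceramic dish, 60 mm across and 26 mm high; origin under its centre; leave alone
- dish_right: shallow white ceramic dish, 60 mm across and 26 mm high; origin under its centre; leave alone
- vial: small capped amber jar, 28 mm across, 55 mm high, standing; origin under its centre; leave alone
- tip_box: blue pipette-tip box, 85 x 120 mm, 78 mm high with its tips; origin under its centre; leave alone
- tube_rack: green tube rack, 90 x 130 mm, 48 mm high with its tubes; origin under its centre; leave alone
- pipette: white and blue hand pipette lying on the bench, about 240 mm long along its y, 22 mm high; origin under its body; leave alone

How it is judged:
By the outcome, as a careful person would: the job done as asked, in the order asked, and still so for the second after the job is handed in, while the arm keeps its last pose, push and grip.
It also fails if it takes over 58 s, if anything falls off the work surface, if the arm or the gripper's body presses on something with over 40 N, if the wrist force passes 120 N, or if a joint passes its speed limit or range.

### The arm

A 6-joint arm with a two-finger parallel gripper is mounted at the origin on the work surface. World frame = base frame: x ahead of the robot, y to its left, z up, the work surface at z = 0. Lengths are in m, angles in rad, forces in N, time in s.
With the tool pointing down it reaches from about 0.325 to 0.875 m from the base axis. Payload 4.4 kg.
Tool frame: the origin (TCP) lies on the mounting face of the last link; the fingertips stand 173 mm ahead of it and the grasp point (between the pads) lies 155 mm ahead of it; z points along the fingers, y is the line along which they close (so a half turn about z gives the same grasp; the last joint's range is limited). The gripper opens to 85 mm and grips with 20 to 120 N. Pads are 22 mm wide; open, the fingers measure 114 mm over their backs; the gripper's body (76 mm by 85 mm) begins 54 mm behind the grasp point. The pads swing forward as they close: fully open they stand 13 mm farther back than shut.
Start: joints at [-0.15, 0.207, 1.542, -0, 1.393, -0.15], TCP at [0.575, -0, 0.405] pointing down, gripper open.
Joint ranges: [-2.73, 2.73], [-0.86, 2.22], [0.23, 2.46], [-1.11, 4.25], [0.08, 2.63], [-2.82, 2.82]. Speed limits (rad/s): [2.79, 2.79, 3.14, 3.14, 3.14, 3.14].

### API

Orientations are given as a 3x3 rotation matrix whose columns are the frame's x, y, z axes.
In Python, from station import manip, capture gives the robot as it stands (manip), with the cameras as plain functions.
- The arm moves only by the tool shift_gripper, called after "Request:" as a command line: name --pt "numbers of a row" for each row, then --argument value for the rest. Schema: {"type":"object","properties":{"moves":{"type":"array","items":{"type":"array","items":{"type":"number"},"minItems":5,"maxItems":5},"minItems":1,"maxItems":10},"force":{"type":"number"},"only":{"type":"string"},"quiet":{"type":"boolean"},"lines":{"type":"string"}},"required":["moves"],"additionalProperties":false}. moves is a list of rows, 1 to 10 of them, each of 5 numbers: dx, dy, dz in m, then a turn about the tool's z in rad, then the finger opening in m; each row is the pose to reach, as a shift and turn from the pose commanded when the call began, along the tool's axes at that moment; what a row does not reach only later rows make up. A row lasts 1/8 s, in which the tool goes at most 0.0625 m and 0.188 rad, less where a joint would pass 70% of its speed; a pose out of reach is approached as far as the arm can. The fingers move at their own pace and stop on an object; force is the grip in N (left out, the last holds). Time passes only in rows, so rows that do not move let the fingers close. The tool returns the time, the measured TCP pose, the force, the opening and the grip force at its end. only (a regular expression) keeps the lines of the reply that match it, lines (a string "A,B") keeps lines A to B, and quiet returns only ok. Input that does not fit is refused with a message, and nothing moves.
- manip.observe(): the state, without advancing time (a new reading comes with each control period).
- capture(name): name is "scene" or "side" or "wrist"; returns a dict with "img" (420x560x3 uint8, red, green, blue), "mtx" (3x3 intrinsics, pixels), "extrinsics" (4x4, takes a point from camera to world coordinates). Camera axes: x right, y down, z forward; pixel columns grow to the right and rows downward; lengths in m; the calibration is good to about 2 mm. A picture is of the moment at which its call begins. There is no depth.
- manip.finish_job(): hands the job in; it is judged then, once.
The state is a dict: "clock": time; "qpos": joint angles; "joint_velocities": joint speeds; "joint_torque": joint torques, N m; "ee_pos": TCP position; "tool_rot": TCP orientation; "force": force on the tool from outside, world axes, zero at the start; "moment": the same for the moment, N m; "finger_gap": finger opening in m; "gripper_force": force on a finger pad.
Only numpy, scipy, OpenCV 4.12 (cv2) and the standard library are available. Lean on these libraries where they do the work, as an engineer would, in place of code of your own. Each camera call takes 0.05 s, during which the arm holds its last target. There are 200 camera calls.

## Working session

There is one attempt and no reset: what is moved stays moved. The work goes in short steps, Python scripts to look and compute and a tool call to move; the robot and the scene stay as the last step left them, time stands still between calls to the robot, and variables do not carry over. Pictures are saved under pics/ and viewed, at most 12 in all, crops included, and the job is handed in when it is done.

```bash
ls; mkdir -p pics
```

Run:
```python
from station import manip, capture
import cv2,numpy as np
s=manip.observe();print(s['clock'],s['ee_pos'],s['tool_rot'],s['force'],s['finger_gap'])
for n in ['scene','side','wrist']:
    c=capture(n);np.savez(f'pics/{n}0.npz',**c);cv2.imwrite(f'pics/{n}0.png',c['img'][...,::-1]);print(n,c['mtx'].tolist(),np.round(c['extrinsics'],3).tolist())
```

```text
pics
station.py
0.0 [5.74621797e-01 2.15687124e-05 4.03456615e-01] [[ 2.65502494e-05  9.99997142e-01 -2.39083356e-03]
 [ 9.99999936e-01 -2.56967733e-05  3.57008473e-04]
 [ 3.56946016e-04 -2.39084289e-03 -9.99997078e-01]] [-0.34611168  0.08928152  0.17547562] 0.08518145089131571
scene [[457.7160435065024, 0.0, 280.0001619488274], [0.0, 457.7160435065024, 214.29161503688536], [0.0, 0.0, 1.0]] [[-0.508, 0.712, -0.485, 1.162], [0.861, 0.411, -0.298, 0.371], [-0.013, -0.569, -0.822, 1.12], [0.0, 0.0, 0.0, 1.0]]
side [[473.53218038896176, 0.0, 276.8532493277416], [0.0, 473.53218038896176, 208.99374380863696], [0.0, 0.0, 1.0]] [[-0.801, -0.383, 0.461, -0.093], [-0.599, 0.509, -0.618, 0.823], [0.002, -0.771, -0.637, 0.947], [0.0, 0.0, 0.0, 1.0]]
wrist [[354.5536478627815, 0.0, 272.94845688457804], [0.0, 354.5536478627815, 210.85488071273758], [0.0, 0.0, 1.0]] [[1.0, -0.001, -0.001, 0.575], [-0.001, -0.95, -0.313, 0.081], [-0.001, 0.313, -0.95, 0.374], [0.0, 0.0, 0.0, 1.0]]
```

View pics/scene0.png

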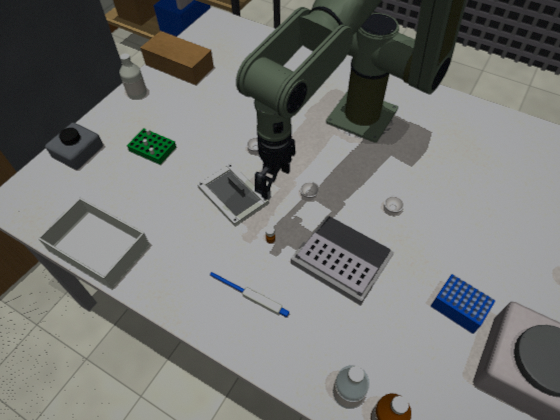

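View pics/side0.png

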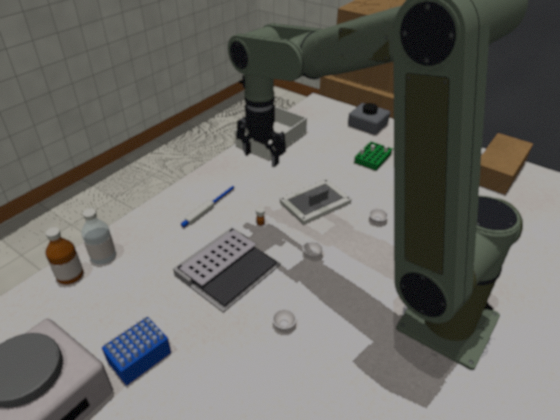

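The scene view shows the mould at about (232,193) with the strip and rib in it, and the sill at (342,258), its flap on the side away from the robot. The dishes are at (309,190), (393,205) and (254,145), and the vial is at (270,236). The side view shows the mould at (315,202) and the sill at (228,267).

Create h.py:
```python
import numpy as np,cv2
from station import manip, capture
def load(n): return dict(np.load(f'pics/{n}.npz'))
def snap(cam,n):
    c=capture(cam);np.savez(f'pics/{n}.npz',**c);cv2.imwrite(f'pics/{n}.png',c['img'][...,::-1]);return c
def ray(c,uv):
    d=c['extrinsics'][:3,:3]@np.linalg.solve(c['mtx'],[uv[0],uv[1],1.]);return c['extrinsics'][:3,3],d/np.linalg.norm(d)
def plane(c,uv,z):
    o,d=ray(c,uv);return o+d*(z-o[2])/d[2]
def tri(c1,u1,c2,u2):
    o1,d1=ray(c1,u1);o2,d2=ray(c2,u2)
    t=np.linalg.lstsq(np.c_[d1,-d2],o2-o1,rcond=None)[0]
    a,b=o1+d1*t[0],o2+d2*t[1];return (a+b)/2,np.linalg.norm(a-b)
def totool(v): return manip.observe()['tool_rot'].T@np.asarray(v)
```

Run:
```python
from h import *
a,b=load('scene0'),load('side0')
for n,p,q in [('mould',(232,193),(315,202)),('rib',(236,186),(318,196)),('sill',(342,258),(228,267)),('vial',(270,236),(260,216)),('dish1',(309,190),(313,250)),('dish2',(393,205),(284,320)),('dish3',(254,145),(378,215))]:
    print(n,np.round(plane(a,p,.02),3),np.round(plane(b,q,.02),3),tri(a,p,b,q))
print(manip.observe()['ee_pos'])
```

```text
mould [ 0.519 -0.193  0.02 ] [ 0.503 -0.176  0.02 ] (array([ 0.51226128, -0.1966422 ,  0.00533529]), np.float64(0.006661474434675547))
rib [ 0.49  -0.197  0.02 ] [ 0.512 -0.208  0.02 ] (array([ 0.50057658, -0.18818732,  0.03731754]), np.float64(0.0002572565180279546))
sill [0.554 0.194 0.02 ] [0.536 0.197 0.02 ] (array([0.54539472, 0.1897197 , 0.00648396]), np.float64(0.0037014125253888946))
vial [ 0.592 -0.014  0.02 ] [ 0.598 -0.02   0.02 ] (array([ 0.59409509, -0.01297122,  0.02567068]), np.float64(0.002616685053730264))
dish1 [0.392 0.004 0.02 ] [0.39  0.006 0.02 ] (array([0.39105057, 0.00323872, 0.01758186]), np.float64(0.0009629658745342487))
dish2 [0.318 0.245 0.02 ] [0.314 0.247 0.02 ] (array([0.31532626, 0.24458978, 0.01652547]), np.float64(0.00019094280969686315))
dish3 [ 0.319 -0.24   0.02 ] [ 0.316 -0.238  0.02 ] (array([ 0.31680503, -0.24177505,  0.01725526]), np.float64(0.00027894523143997266))
[5.74719523e-01 3.52960044e-05 4.03756222e-01]
```

View pics/wrist0.png

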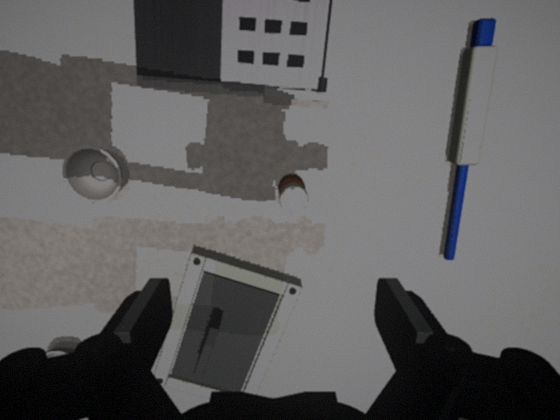

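The wrist view shows the strip in the mould at about (225,325), the rib at (210,335), both rotated by roughly 15°. The sill is cut off at the top. I'll look at the sill first, then the mould.

Request:
shift_gripper --pt "0.05 -0.01 0 0 0.085" --pt "0.1 -0.02 0 0 0.085" --pt "0.15 -0.03 0 0 0.085" --pt "0.15 -0.03 0 0 0.085" --pt "0.15 -0.03 0 0 0.085" --force 30

```text
clock: 0.78
ee_pos: [0.5449, 0.15, 0.4044]
tool_rot: [[-0.001, 1.0, -0.0], [1.0, 0.001, -0.001], [-0.001, -0.0, -1.0]]
force: [-0.5, 1.3, 0.2]
finger_gap: 0.085
gripper_force: 0.0
```

```bash
python3 -c "
from h import *
snap('wrist','w1')"
```

Request:
shift_gripper --pt "-0.06 0 0 0 0.085" --pt "-0.12 -0.01 0 0 0.085" --pt "-0.18 -0.02 0 0 0.085" --pt "-0.24 -0.03 0 0 0.085" --pt "-0.3 -0.04 0 0 0.085" --pt "-0.36 -0.04 0 0 0.085" --pt "-0.4 -0.04 0 0 0.085" --pt "-0.4 -0.04 0 0 0.085" --pt "-0.4 -0.04 0 0 0.085"

```text
clock: 1.95
ee_pos: [0.5044, -0.2507, 0.4043]
tool_rot: [[0.002, 1.0, -0.001], [1.0, -0.002, 0.001], [0.001, -0.001, -1.0]]
force: [0.1, 1.2, -0.3]
finger_gap: 0.0852
gripper_force: 0.0
```

```bash
python3 -c "
from h import *
snap('wrist','w2')
import numpy as np
cv2.imwrite('pics/w12.png',cv2.resize(np.vstack([load('w1')['img'][:300],load('w2')['img'][:300]])[...,::-1],None,fx=1,fy=1))"
```

```text
(no output)
```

View pics/w12.png

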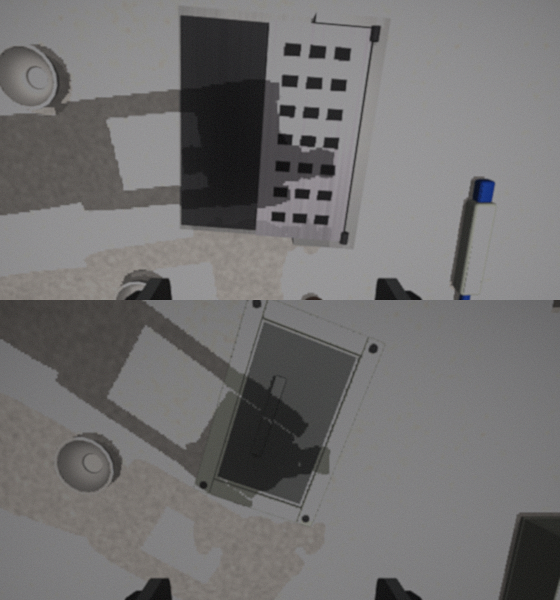

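The upper half is view w1: seat corners at about (181,15), (269,22), (258,230), (181,227), with the flap's free edge running (269,22) to (258,230). The lower half is view w2: the strip plate at (263,20), (358,57), (300,206), (218,178), with the rib around (268,118) and its far (front) side to the right. Next I'll refine these numerically.

Run:
```python
from h import *
w1,w2=load('w1'),load('w2')
g1=cv2.cvtColor(w1['img'],cv2.COLOR_RGB2GRAY);g2=cv2.cvtColor(w2['img'],cv2.COLOR_RGB2GRAY)
for r in (60,100,140,200): print('w1',r,g1[r,170:300:2].tolist())
for r in (60,100,150): print('w2',r,g2[r,200:380:2].tolist())
a=cv2.resize(w2['img'][0:230,190:390],None,fx=2,fy=2,interpolation=cv2.INTER_CUBIC)
b=cv2.resize(w1['img'][0:250,170:360],None,fx=1.84,fy=1.84,interpolation=cv2.INTER_CUBIC)
a=cv2.convertScaleAbs(a,alpha=1.5)
cv2.imwrite('pics/crop1.png',np.hstack([a,b])[...,::-1])
```

```text
w1 60 [141, 140, 140, 143, 136, 90, 42, 44, 45, 43, 47, 41, 43, 42, 40, 44, 44, 39, 40, 39, 40, 40, 41, 42, 40, 40, 38, 39, 42, 40, 40, 40, 42, 43, 40, 40, 45, 46, 42, 43, 39, 45, 47, 45, 42, 45, 49, 43, 64, 143, 146, 144, 143, 144, 145, 141, 144, 144, 145, 143, 143, 145, 146, 145, 145]
w1 100 [91, 89, 90, 91, 88, 53, 30, 30, 33, 32, 27, 31, 24, 28, 24, 25, 26, 27, 27, 27, 25, 29, 24, 23, 23, 23, 28, 28, 23, 26, 24, 20, 24, 23, 25, 26, 25, 26, 25, 22, 26, 29, 27, 25, 23, 25, 27, 54, 79, 80, 74, 76, 79, 95, 126, 144, 146, 146, 147, 144, 147, 144, 147, 149, 147]
w1 140 [147, 147, 145, 147, 145, 99, 45, 42, 47, 47, 42, 42, 44, 42, 42, 30, 26, 28, 23, 25, 25, 25, 23, 24, 24, 20, 23, 25, 21, 23, 20, 24, 29, 25, 20, 21, 24, 24, 21, 27, 21, 25, 21, 21, 28, 26, 65, 75, 73, 74, 74, 75, 74, 74, 25, 23, 12, 23, 31, 29, 32, 111, 146, 147, 146]
w1 200 [97, 96, 92, 97, 98, 63, 29, 35, 32, 33, 32, 28, 27, 25, 33, 27, 31, 30, 31, 30, 27, 28, 25, 28, 27, 25, 29, 23, 26, 28, 26, 29, 22, 26, 25, 26, 27, 25, 24, 29, 30, 31, 24, 27, 63, 77, 72, 73, 75, 72, 74, 73, 73, 72, 71, 71, 74, 68, 87, 105, 125, 14
[... 500 characters left out ...]
, 69, 74, 57, 41, 45, 55, 48, 36, 34, 39, 37, 40, 36, 36, 34, 35, 33, 35, 33, 37, 32, 31, 40, 61, 71, 68, 71, 68, 69, 71, 70, 71, 69, 73, 73, 70, 74, 71, 68, 73, 73, 72, 73, 73, 70, 71, 71, 71, 72, 74, 74, 69, 110, 96, 88, 126, 129, 126, 124, 125, 125, 124, 127, 119, 126, 125, 126, 129, 129, 126, 125, 125]
w2 150 [81, 76, 73, 81, 81, 80, 80, 85, 81, 83, 78, 63, 74, 37, 34, 37, 33, 35, 35, 37, 36, 32, 37, 36, 31, 35, 34, 35, 36, 30, 31, 28, 33, 38, 37, 35, 36, 35, 36, 35, 36, 38, 33, 33, 36, 34, 33, 34, 32, 35, 37, 35, 35, 39, 34, 36, 34, 39, 36, 36, 62, 74, 63, 80, 83, 113, 129, 125, 128, 129, 126, 121, 125, 126, 129, 131, 129, 126, 131, 127, 127, 128, 131, 126, 129, 128, 127, 129, 128, 128]
```

View pics/crop1.png

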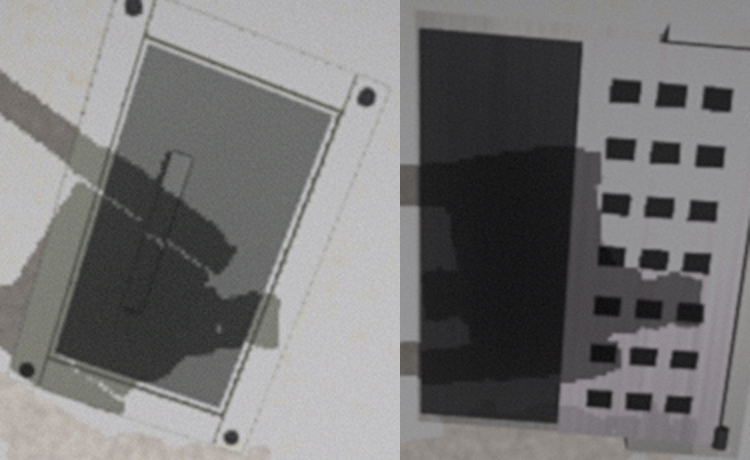

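Run:
```python
from h import *
w1,w2=load('w1'),load('w2')
g1=cv2.GaussianBlur(cv2.cvtColor(w1['img'],cv2.COLOR_RGB2GRAY),(3,3),0)
m=(g1<58).astype('uint8');n,l,st,ce=cv2.connectedComponentsWithStats(m[:260])
i=l[60,220];m=(l==i);print('seat px',st[i])
rows=np.arange(40,215,3);R=np.array([[np.where(m[r])[0].max()+.5,r] for r in rows]);L=np.array([[np.where(m[r])[0].min()-.5,r] for r in rows])
seat=cv2.minAreaRect(cv2.findContours(m.astype('uint8'),0,2)[0][0]);print(cv2.boxPoints(seat).tolist())
ap=cv2.approxPolyDP(cv2.findContours(m.astype('uint8'),0,2)[0][0],4,True)[:,0];print(ap.tolist())
for P,z,nm in((R,.033,'flapedge'),(L,.020,'seatrear')):
    W=np.array([plane(w1,p,z) for p in P]);k=np.polyfit(W[:,1],W[:,0],1);W=W[abs(W[:,0]-np.polyval(k,W[:,1]))<.003];k=np.polyfit(W[:,1],W[:,0],1);print(nm,'x=%.4f*y+%.4f'%tuple(k),'yaw deg',-np.degrees(np.arctan(k[0])),len(W))
for p in ap: print('seat z.02',np.round(plane(w1,p,.02),4))
C=[(264,21),(356.5,57.5),(301,204),(218.5,176)]
P=np.array([plane(w2,p,.018) for p in C]);print('strip',np.round(P,4).tolist());c=P.mean(0)
print('c',c,'sides',[np.linalg.norm(P[i]-P[(i+1)%4]) for i in range(4)])
for i,j in((0,1),(3,2),(3,0),(2,1)):
    d=P[j]-P[i];print(np.degrees(np.arctan2(d[1],d[0])))
T=np.array([plane(w2,p,.054) for p in [(275,76),(286,79),(263.5,156),(252,154)]]);print('rib',T.mean(0),np.round(T,4).tolist())
```

```text
seat px [  180    16    88   213 16779]
[[172.98672485351562, 225.34564208984375], [181.0428466796875, 15.886258125305176], [267.5686950683594, 19.21417236328125], [259.5125732421875, 228.67355346679688]]
[[182, 16], [182, 223], [254, 228], [267, 24]]
flapedge x=0.0706*y+0.5209 yaw deg -4.0394209515294675 59
seatrear x=0.0789*y+0.4396 yaw deg -4.513298968782655 59
seat z.02 [0.4642 0.2964 0.02  ]
seat z.02 [0.4482 0.0996 0.02  ]
seat z.02 [0.525  0.0938 0.02  ]
seat z.02 [0.5401 0.29   0.02  ]
strip [[0.4972, -0.1073, 0.018], [0.5827, -0.1379, 0.018], [0.5342, -0.2801, 0.018], [0.4488, -0.2497, 0.018]]
c [ 0.51573834 -0.19373681  0.018     ] sides [np.float64(0.09087265332660198), np.float64(0.15020231884988625), np.float64(0.0906586758718404), np.float64(0.150366141718964)]
-19.691032015307485
-19.589592771608555
71.24197150610219
71.16130180009782
rib [ 0.50126772 -0.18946351  0.054     ] [[0.5068, -0.1554, 0.054], [0.5161, -0.1578, 0.054], [0.4963, -0.2233, 0.054], [0.4859, -0.2214, 0.054]]
```

Strip: measured sides 90.8 × 150.3 mm, centre (0.516,-0.194), yaw −19.3°. The rib is where it should be relative to that. Sill: lap edge about (0.535,0.192), yaw −4.2°. Seat rear to flap edge measures 80 mm, as given. I'll go above the rib and take a second wrist view to get the height.

Request:
shift_gripper --pt "0.03 0 0.05 0.17 0.085" --pt "0.0615 -0.003 0.1 0.337 0.085" --pt "0.0615 -0.003 0.1 0.337 0.085" --pt "0.0615 -0.003 0.1 0.337 0.085" --pt "0.0615 -0.003 0.1 0.337 0.085"

```text
clock: 2.62
ee_pos: [0.5032, -0.1893, 0.3071]
tool_rot: [[0.33, 0.944, 0.004], [0.944, -0.33, -0.003], [-0.001, 0.005, -1.0]]
force: [0.8, 1.0, 0.5]
finger_gap: 0.0848
gripper_force: 0.0
```

```bash
python3 -c "
from h import *
c=snap('wrist','w3');cv2.imwrite('pics/w3b.png',cv2.convertScaleAbs(c['img'][...,::-1],alpha=1.5))"
```

```text
(no output)
```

View pics/w3b.png

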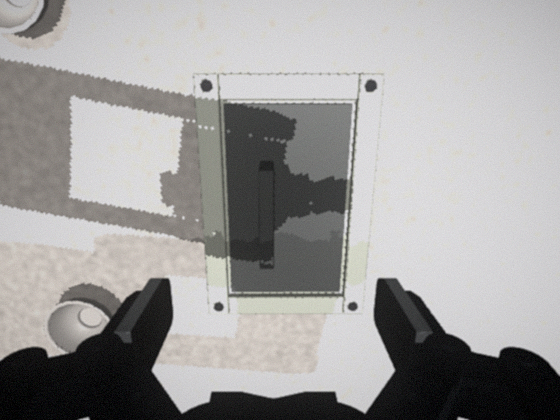

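Run:
```python
from h import *
w2,w3,w1,w0=load('w2'),load('w3'),load('w1'),load('wrist0')
g=cv2.cvtColor(w3['img'],cv2.COLOR_RGB2GRAY)
for r in (185,220,250): print(r,g[r,222:286:2].tolist())
print('col',g[150:276:2,267].tolist())
print('far',tri(w2,(280.5,77.5),w3,(267,170)),'near',tri(w2,(257.8,155),w3,(266,265)))
for a,b in zip([(264,21),(356.5,57.5),(301,204),(218.5,176)],[(223,103),(352,103),(344,293),(231,293)]): print(tri(w2,a,w3,b),plane(w3,b,.018))
print('seat rear-right',tri(w1,(181,226),w0,(135.5,78)))
s=manip.observe();print(s['ee_pos'],s['clock'])
```

```text
185 [68, 79, 77, 41, 38, 38, 41, 37, 40, 42, 39, 37, 36, 37, 37, 38, 39, 37, 40, 37, 35, 36, 35, 35, 37, 40, 32, 38, 39, 36, 37, 39]
220 [93, 65, 80, 74, 38, 41, 43, 39, 36, 36, 40, 37, 40, 35, 38, 38, 40, 38, 30, 34, 38, 37, 37, 34, 35, 33, 27, 36, 36, 37, 39, 39]
250 [72, 71, 56, 71, 42, 33, 29, 34, 31, 31, 33, 31, 31, 29, 30, 31, 30, 31, 32, 29, 31, 29, 30, 29, 29, 30, 51, 62, 58, 58, 57, 61]
col [38, 39, 37, 37, 39, 35, 24, 23, 26, 25, 29, 34, 37, 34, 39, 38, 37, 32, 39, 37, 35, 37, 40, 38, 38, 38, 37, 40, 38, 39, 35, 39, 36, 36, 39, 37, 35, 36, 38, 36, 37, 38, 33, 36, 34, 40, 30, 30, 28, 25, 32, 30, 31, 27, 35, 34, 56, 41, 29, 41, 59, 60, 59]
far (array([ 0.51190754, -0.15662409,  0.05123409]), np.float64(0.0008285744985841475)) near (array([ 0.48956618, -0.22253897,  0.04911914]), np.float64(0.0029125825394312682))
(array([ 0.49726787, -0.10817019,  0.02305384]), np.float64(3.3179688366185195e-05)) [ 0.4965998  -0.10806138  0.018     ]
(array([ 0.58211647, -0.13799322,  0.0192072 ]), np.float64(0.0006907639245138928)) [ 0.58200652 -0.13806815  0.018     ]
(array([ 0.53439382, -0.27793822,  0.02547223]), np.float64(0.0015775391448671692)) [ 0.53531073 -0.28303163  0.018     ]
(array([ 0.44937998, -0.24760526,  0.02572626]), np.float64(0.0014718709517331568)) [ 0.44622683 -0.25137821  0.018     ]
seat rear-right (array([0.4457794 , 0.09532583, 0.01829224]), np.float64(0.001274423217317549))
[ 0.50311507 -0.18943358  0.3070457 ] 2.675
```

Heights check out: rib top about 50 ± 4 mm (54 expected), plate 19–25 mm (18 expected), seat about 18 mm (20 expected). Descending and gripping.

Request:
shift_gripper --pt "0 -0.001 0.05 0 0.06" --pt "0 -0.001 0.09 0 0.05" --pt "0 -0.001 0.107 0 0.04" --pt "0 -0.001 0.107 0 0.03" --pt "0 -0.001 0.107 0 0.03" --pt "0 -0.001 0.107 0 0.03"

```text
clock: 3.42
ee_pos: [0.502, -0.1887, 0.1996]
tool_rot: [[0.331, 0.944, 0.003], [0.944, -0.331, -0.002], [-0.001, 0.004, -1.0]]
force: [-0.1, -0.1, -0.9]
finger_gap: 0.0298
gripper_force: 0.0
```

```bash
python3 -c "
from h import *
s=manip.observe();print(s['ee_pos'],s['force'])"
```

```text
[ 0.50203395 -0.18874301  0.19957818] [-0.074968   -0.11463262 -0.85004271]
```

Request:
shift_gripper --pt "0 0 0 0 0.02" --pt "0 0 0 0 0.01" --pt "0 0 0 0 0" --pt "0 0 0 0 0" --pt "0 0 0 0 0" --pt "0 0 0 0 0" --force 60

```text
clock: 4.18
ee_pos: [0.5011, -0.1882, 0.1983]
tool_rot: [[0.331, 0.944, -0.0], [0.944, -0.331, -0.0], [-0.0, -0.0, -1.0]]
force: [-3.1, 1.4, 5.8]
finger_gap: 0.0089
gripper_force: 60.0
```

Request:
shift_gripper --pt "0 0 -0.01 0 0" --pt "0 0 -0.03 0 0" --pt "0 0 -0.08 0 0" --pt "0 0 -0.1 0 0" --pt "0 0 -0.1 0 0" --pt "0 0 -0.1 0 0" --pt "0 0 -0.1 0 0"

```text
clock: 5.05
ee_pos: [0.5003, -0.1878, 0.2958]
tool_rot: [[0.331, 0.944, -0.003], [0.944, -0.331, 0.002], [0.001, -0.004, -1.0]]
force: [-0.4, 0.7, -2.1]
finger_gap: 0.0088
gripper_force: 59.0
```

```bash
python3 -c "
from h import *
snap('wrist','w4');snap('scene','s4')"
```

```text
(no output)
```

View pics/w4.png

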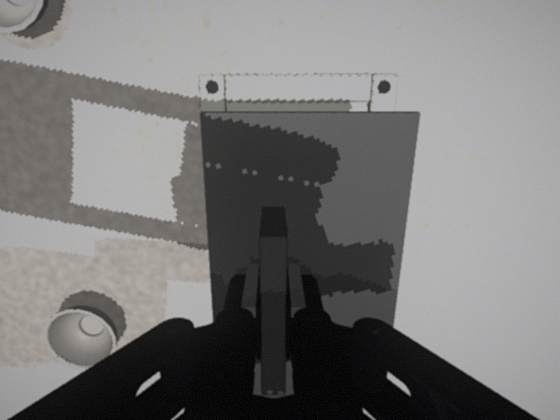

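The strip is held by the rib and clear of the mould. Its far (+y) end shows at (202,112)–(419,112), square to the gripper. Checking its height and level in the tool frame.

Run:
```python
from h import *
w4=load('w4');g=cv2.GaussianBlur(cv2.cvtColor(w4['img'],cv2.COLOR_RGB2GRAY),(3,3),0)
s=manip.observe();R,t=s['tool_rot'],s['ee_pos'];print(t,s['force'])
for r in (115,135,210,280): print(r,g[r,190:226:2].tolist(),g[r,395:430:2].tolist())
print('col',g[100:124,380].tolist())
for z in (.108,.110,.112,.114,.116,.118):
    f=lambda p:R.T@(plane(w4,p,z)-t)
    a,b,c,d=[f(p) for p in((201.5,113),(419.5,113),(210,270),(403,270))]
    print(z,np.round(b-a,4)[1],np.round(d-c,4)[1],np.round(a,4),np.round(b,4))
```

```text
[ 0.5005683  -0.1879402   0.29621426] [-0.18437971 -0.02110412 -1.78069717]
115 [108, 109, 109, 109, 105, 72, 56, 67, 92, 86, 91, 102, 101, 102, 101, 99, 100, 102] [96, 97, 96, 96, 96, 96, 96, 98, 96, 95, 95, 95, 118, 171, 179, 178, 178, 177]
135 [104, 106, 107, 108, 106, 95, 61, 56, 56, 55, 56, 56, 54, 55, 54, 54, 54, 53] [94, 95, 95, 95, 95, 94, 95, 96, 96, 94, 96, 143, 179, 178, 178, 179, 178, 178]
210 [115, 113, 109, 107, 108, 112, 113, 105, 68, 53, 53, 52, 52, 52, 52, 51, 52, 51] [92, 93, 93, 93, 94, 93, 117, 173, 180, 179, 181, 179, 180, 180, 179, 180, 179, 179]
280 [167, 165, 164, 161, 161, 163, 163, 163, 165, 166, 115, 46, 44, 44, 44, 43, 45, 50] [88, 91, 144, 179, 178, 178, 178, 179, 178, 179, 178, 178, 178, 178, 178, 178, 178, 178]
col [178, 178, 178, 178, 178, 178, 178, 179, 179, 178, 165, 128, 95, 89, 95, 99, 98, 97, 98, 97, 96, 96, 96, 96]
0.108 0.0941 0.0962 [ 0.0732 -0.031   0.1883] [0.0731 0.0631 0.1881]
0.11 0.0929 0.0949 [ 0.0733 -0.0306  0.1863] [0.0732 0.0623 0.1861]
0.112 0.0917 0.0937 [ 0.0734 -0.0302  0.1843] [0.0733 0.0615 0.1841]
0.114 0.0905 0.0925 [ 0.0735 -0.0298  0.1823] [0.0734 0.0607 0.1821]
0.116 0.0894 0.0913 [ 0.0736 -0.0294  0.1803] [0.0735 0.0599 0.1801]
0.118 0.0882 0.0901 [ 0.0737 -0.029   0.1783] [0.0736 0.0592 0.1781]
```

The strip sits level, with its top 0.181 m ahead of the TCP (predicted 0.180) and its front edge 60 mm ahead of the rib. I'll carry it to the approach pose above the sill and check there.

Request:
shift_gripper --pt "0.035 -0.016 0 -0.03 0" --pt "0.075 -0.035 0 -0.06 0" --pt "0.12 -0.056 0 -0.1 0" --pt "0.165 -0.077 0 -0.14 0" --pt "0.21 -0.098 0 -0.17 0" --pt "0.255 -0.119 0 -0.21 0" --pt "0.3 -0.14 0 -0.24 0" --pt "0.335 -0.156 0 -0.263 0" --pt "0.351 -0.163 0 -0.263 0" --pt "0.351 -0.163 0 -0.263 0"

```text
clock: 6.4
ee_pos: [0.4631, 0.1975, 0.2973]
tool_rot: [[0.072, 0.997, -0.001], [0.997, -0.072, -0.001], [-0.001, -0.001, -1.0]]
force: [0.2, 0.2, -2.2]
finger_gap: 0.0087
gripper_force: 58.9
```

Request:
shift_gripper --pt "0 0 0.02 0 0" --pt "0 0 0.045 0 0" --pt "0 0 0.06 0 0" --pt "0 0 0.06 0 0" --pt "0 0 0.06 0 0"

```text
clock: 7.02
ee_pos: [0.4639, 0.1967, 0.2384]
tool_rot: [[0.075, 0.997, 0.001], [0.997, -0.075, 0.0], [0.0, 0.001, -1.0]]
force: [0.1, -0.5, -0.4]
finger_gap: 0.0092
gripper_force: 58.9
```

```bash
python3 - <<'E'
from h import *
c=snap('wrist','w5');b=snap('scene','s5');d=snap('side','d5')
cv2.imwrite('pics/v5.png',np.hstack([cv2.resize(c['img'],(400,300)),cv2.resize(d['img'][170:330,140:353],(400,300),interpolation=2)])[...,::-1])
print(manip.observe()['ee_pos'])
E
```

```text
[0.46389396 0.19701194 0.23873333]
```

View pics/v5.png

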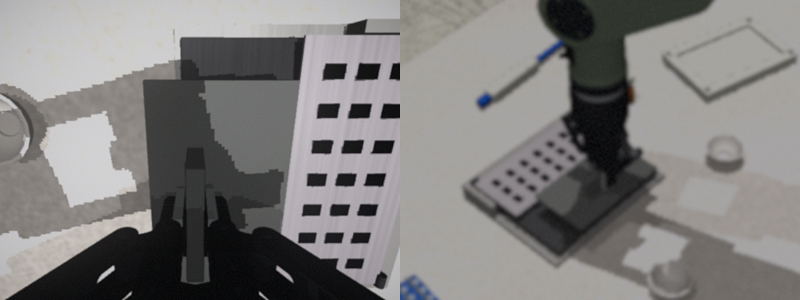

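The left (wrist) part shows the strip's front edge from (300,80) to (282,230), nearly parallel to the flap edge at (304,37)–(300,80). The right (side) part shows the strip over the seat with the mould empty behind. Next I'll measure the gap and angle.

Run:
```python
from h import *
c=load('w5');g=cv2.GaussianBlur(cv2.cvtColor(c['img'],cv2.COLOR_RGB2GRAY),(3,3),0).astype(float)
s=manip.observe();R,t=s['tool_rot'],s['ee_pos'];print(t)
def edge(rows,z,lo,hi):
    P=[]
    for r in rows:
        d=np.diff(g[r,lo:hi]);P.append([lo+.5+d.argmax(),r])
    W=np.array([plane(c,p,z) for p in P]);k=np.polyfit(W[:,1],W[:,0],1)
    ok=abs(W[:,0]-np.polyval(k,W[:,1]))<.002;k=np.polyfit(W[ok,1],W[ok,0],1);print(P[::6],ok.sum(),'x=%.4f y + %.4f yaw %.2f'%(k[0],k[1],-np.degrees(np.arctan(k[0]))),'x at .192:',np.polyval(k,.192),'y span',W[0,1],W[-1,1]);return W
edge(range(58,108,2),.033,400,440)
edge(range(120,300,5),t[2]-.1805,385,428)
print(g[112,390:440:2],'strip far corners',[R.T@(plane(c,p,t[2]-.1805)-t) for p in((202,113),(419.5,113))])
# sill ends
print('seat far-left',plane(c,(253,53),.02),'flapcorner',plane(c,(428,52),.033))
```

```text
[0.46389396 0.19701194 0.23873333]
[[np.float64(426.5), 58], [np.float64(424.5), 70], [np.float64(423.5), 82], [np.float64(421.5), 94], [np.float64(420.5), 106]] 25 x=0.0812 y + 0.5188 yaw -4.64 x at .192: 0.5343529689380564 y span 0.287420938859248 0.26636021957653433
[[np.float64(418.5), 120], [np.float64(415.5), 150], [np.float64(411.5), 180], [np.float64(407.5), 210], [np.float64(403.5), 240], [np.float64(400.5), 270]] 36 x=0.0764 y + 0.5100 yaw -4.37 x at .192: 0.5246854258902384 y span 0.2623759000884734 0.17988147418149897
[ 81.  78.  80.  81.  81.  80.  82.  81.  82.  82.  79.  77.  77.  78.
  82. 147. 191. 193. 194. 192. 186. 182. 185. 188. 188.] strip far corners [array([ 0.07294059, -0.02873817,  0.18048405]), array([0.07275846, 0.06070039, 0.18067279])]
seat far-left [0.46244013 0.29689241 0.02      ] flapcorner [0.54265404 0.2899124  0.033     ]
```

The gap is 9.7 mm and the edges are parallel within 0.3°. Lowering to slot height.

Request:
shift_gripper --pt "0 0 0.01 0 0" --pt "0 0 0.022 0 0" --pt "0 0 0.031 0 0" --pt "0 0 0.031 0 0" --pt "0 0 0.031 0 0" --pt "0 0 0.031 0 0"

```text
clock: 7.92
ee_pos: [0.4635, 0.197, 0.207]
tool_rot: [[0.074, 0.997, 0.001], [0.997, -0.074, 0.0], [0.0, 0.001, -1.0]]
force: [0.7, 0.7, -1.8]
finger_gap: 0.0089
gripper_force: 58.9
```

Run:
```python
from h import *
for i in range(3):
    c=snap('wrist','w6');s=manip.observe();print(s['ee_pos'],s['force'])
g=cv2.GaussianBlur(cv2.cvtColor(c['img'],cv2.COLOR_RGB2GRAY),(3,3),0)
for r in (130,180,230): print(g[r,380:450:2].tolist())
cv2.imwrite('pics/w6b.png',cv2.resize(c['img'][50:330,180:460],(560,560),interpolation=2)[...,::-1])
```

```text
[0.46353132 0.19703358 0.20707434] [ 0.69256273 -0.43991497 -1.80914938]
[0.46350327 0.1970421  0.2070611 ] [ 0.06294789 -0.07762116 -2.02528506]
[0.46344024 0.19702296 0.20700289] [-0.38378339  1.52777743 -1.80306807]
[122, 123, 123, 122, 122, 123, 122, 121, 122, 121, 122, 122, 121, 121, 121, 121, 120, 120, 118, 83, 66, 67, 66, 68, 68, 68, 64, 39, 32, 33, 33, 33, 32, 37, 48]
[122, 122, 123, 121, 121, 121, 122, 122, 120, 121, 121, 121, 121, 121, 121, 115, 77, 66, 66, 67, 68, 69, 64, 47, 41, 36, 35, 36, 35, 37, 46, 85, 180, 200, 202]
[118, 118, 119, 118, 117, 119, 117, 118, 119, 117, 117, 118, 110, 77, 68, 66, 65, 68, 70, 57, 42, 37, 37, 37, 37, 37, 46, 73, 163, 196, 198, 199, 196, 193, 190]
```

View pics/w6b.png

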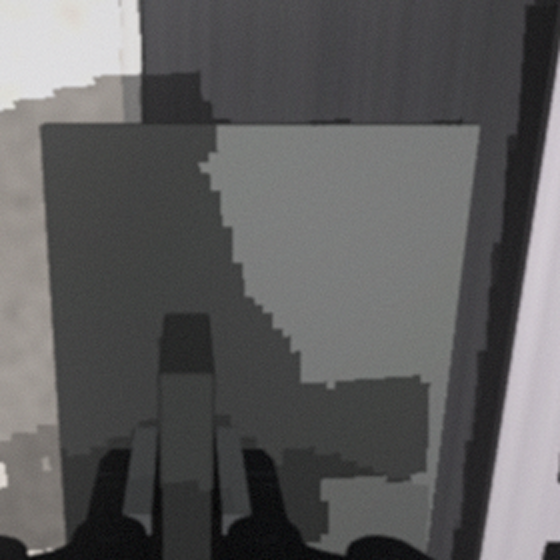

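The strip is just above the seat, level and parallel to the flap edge (at crop row 260, strip edge x≈462 and flap edge x≈522). Measuring the gap before sliding.

Run:
```python
from h import *
c=load('w6');R=manip.observe()['tool_rot'];g=cv2.GaussianBlur(cv2.cvtColor(c['img'],cv2.COLOR_RGB2GRAY),(3,3),0).astype(float)
for r in (150,180,230,260):
    row=g[r];u1=390+np.diff(row[390:425]).argmin()+.5;u2=425+np.diff(row[425:470]).argmax()+.5
    a=plane(c,(u1,r),.0265)
    for z in(.033,.030):
        b=plane(c,(u2,r),z);print(r,u1,u2,z,np.round(a,4),np.round(b,4),'gap',(R.T@(b-a))[1])
```

```text
150 414.5 447.5 0.033 [0.5284 0.2504 0.0265] [0.5393 0.2505 0.033 ] gap 0.010866801165151697
150 414.5 447.5 0.03 [0.5284 0.2504 0.0265] [0.5408 0.25   0.03  ] gap 0.012342873044240673
180 410.5 442.5 0.033 [0.5273 0.2374 0.0265] [0.5382 0.2381 0.033 ] gap 0.01081862275705353
180 410.5 442.5 0.03 [0.5273 0.2374 0.0265] [0.5397 0.2373 0.03  ] gap 0.012290958801544228
230 405.5 435.5 0.033 [0.5261 0.2139 0.0265] [0.5368 0.2157 0.033 ] gap 0.010553383607209465
230 405.5 435.5 0.03 [0.5261 0.2139 0.0265] [0.5382 0.2144 0.03  ] gap 0.012031137986576058
260 400.5 430.5 0.033 [0.5244 0.1989 0.0265] [0.5356 0.2012 0.033 ] gap 0.010964116358021874
260 400.5 430.5 0.03 [0.5244 0.1989 0.0265] [0.5369 0.1996 0.03  ] gap 0.012437892766912099
```

Request:
shift_gripper --pt "0 0.006 0 0 0" --pt "0 0.011 0 0 0" --pt "0 0.015 0 0 0" --pt "0 0.018 0 0 0" --pt "0 0.018 0 0 0"

```text
clock: 8.7
ee_pos: [0.4815, 0.1956, 0.2067]
tool_rot: [[0.074, 0.997, 0.0], [0.997, -0.074, 0.0], [0.0, 0.0, -1.0]]
force: [0.1, 0.2, -2.4]
finger_gap: 0.0086
gripper_force: 58.9
```

Request:
shift_gripper --pt "0 0.005 0 0 0" --pt "0 0.01 0 0 0" --pt "0 0.014 0 0 0" --pt "0 0.017 0 0 0" --pt "0 0.017 0 0 0" --pt "0 0.017 0 0 0"

```text
clock: 9.45
ee_pos: [0.4981, 0.1944, 0.2066]
tool_rot: [[0.074, 0.997, -0.0], [0.997, -0.074, -0.0], [-0.0, -0.0, -1.0]]
force: [-0.5, -0.2, -1.6]
finger_gap: 0.0087
gripper_force: 58.9
```

Run:
```python
from h import *
c=snap('wrist','w7');b=snap('scene','s7');d=snap('side','d7')
s=manip.observe();print(s['ee_pos'],s['force'])
cv2.imwrite('pics/v7.png',np.hstack([cv2.resize(c['img'][60:340,180:460],(400,400)),cv2.resize(b['img'][180:310,270:400],(400,400),interpolation=2)])[...,::-1])
```

```text
[0.49801394 0.1943828  0.20662242] [-0.0825088   0.33085915 -1.47154333]
```

View pics/v7.png

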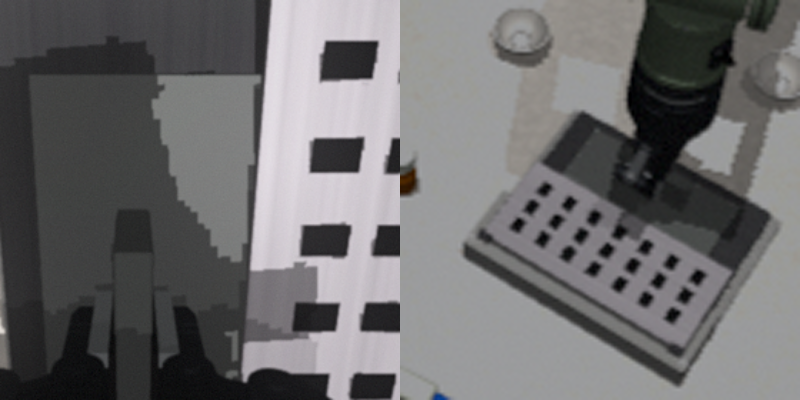

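The wrist part shows the front edge running under the flap along its whole length. The scene part shows the flap lying level. Checking the tuck, then starting to press.

Run:
```python
from h import *
c=load('w7');s=manip.observe();R,t=s['tool_rot'],s['ee_pos'];g=cv2.GaussianBlur(cv2.cvtColor(c['img'],cv2.COLOR_RGB2GRAY),(3,3),0).astype(float)
for r in (125,150,180,230,250):
    d=np.diff(g[r,340:385]);u=340+d.argmax()+.5;b=plane(c,(u,r),.033);print(r,u,np.round(b,4),'tuck',.0605-(R.T@(b-t))[1])
```

```text
125 364.5 [0.5398 0.2604 0.033 ] tuck 0.023686852357482503
150 362.5 [0.539  0.2506 0.033 ] tuck 0.023711072120036418
180 359.5 [0.5378 0.2381 0.033 ] tuck 0.023991826419728544
230 355.5 [0.5361 0.2159 0.033 ] tuck 0.024058397186479952
250 354.5 [0.5356 0.2063 0.033 ] tuck 0.023819654458433127
```

Request:
shift_gripper --pt "0 0 0.002 0 0" --pt "0 0 0.004 0 0" --pt "0 0 0.005 0 0" --pt "0 0 0.005 0 0" --pt "0 0 0.005 0 0"

```text
clock: 10.22
ee_pos: [0.4982, 0.1944, 0.2021]
tool_rot: [[0.074, 0.997, 0.0], [0.997, -0.074, 0.0], [0.0, 0.0, -1.0]]
force: [-1.7, 0.5, 5.6]
finger_gap: 0.0089
gripper_force: 59.8
```

Request:
shift_gripper --pt "0 0 0.001 0 0" --pt "0 0 0.0019 0 0" --pt "0 0 0.0019 0 0" --pt "0 0 0.0019 0 0" --pt "0 0 0.0019 0 0" --pt "0 0 0.0019 0 0"

```text
clock: 10.98
ee_pos: [0.4982, 0.1944, 0.2005]
tool_rot: [[0.074, 0.997, -0.0], [0.997, -0.074, -0.0], [-0.0, -0.0, -1.0]]
force: [-3.5, 0.1, 8.1]
finger_gap: 0.0089
gripper_force: 60.4
```

Run:
```python
from h import *
F=[]
for i in range(6):
    c=snap('scene','s8');s=manip.observe();F.append(s['force'])
print(np.mean(F,0),s['ee_pos'],s['moment'])
```

```text
[-3.65001535 -0.75928905  8.1819404 ] [0.49826364 0.194443   0.20050891] [-0.10635983  0.52327183 -0.05260654]
```

Request:
shift_gripper --pt "0 0 0.0007 0 0" --pt "0 0 0.0007 0 0" --pt "0 0 0.0007 0 0" --pt "0 0 0.0007 0 0" --pt "0 0 0.0007 0 0"

```text
clock: 11.9
ee_pos: [0.4983, 0.1945, 0.2]
tool_rot: [[0.074, 0.997, -0.0], [0.997, -0.074, -0.0], [-0.0, -0.0, -1.0]]
force: [-4.7, -0.7, 9.8]
finger_gap: 0.0092
gripper_force: 60.6
```

Run:
```python
from h import *
F=[]
for i in range(6):
    c=snap('wrist','w9');s=manip.observe();F.append(s['force'])
b=snap('side','d9');a=snap('scene','s9')
print(np.mean(F,0),s['ee_pos'])
cv2.imwrite('pics/v9.png',np.hstack([cv2.resize(c['img'][60:340,180:460],(400,400)),cv2.resize(a['img'][120:330,200:410],(400,400),interpolation=2)])[...,::-1])
g=cv2.GaussianBlur(cv2.cvtColor(c['img'],cv2.COLOR_RGB2GRAY),(3,3),0).astype(float);R,t=s['tool_rot'],s['ee_pos']
for r in (125,180,250):
    u=340+np.diff(g[r,340:385]).argmax()+.5;p=plane(c,(u,r),.033);print(np.round(p,4),'tuck',.0605-(R.T@(p-t))[1])
```

```text
[-4.13315746 -1.21380075  9.37029946] [0.49826277 0.19444404 0.19997059]
[0.5396 0.2611 0.033 ] tuck 0.024242949299190963
[0.5381 0.2398 0.033 ] tuck 0.02407749868042689
[0.5357 0.2094 0.033 ] tuck 0.024227834089349233
```

View pics/v9.png

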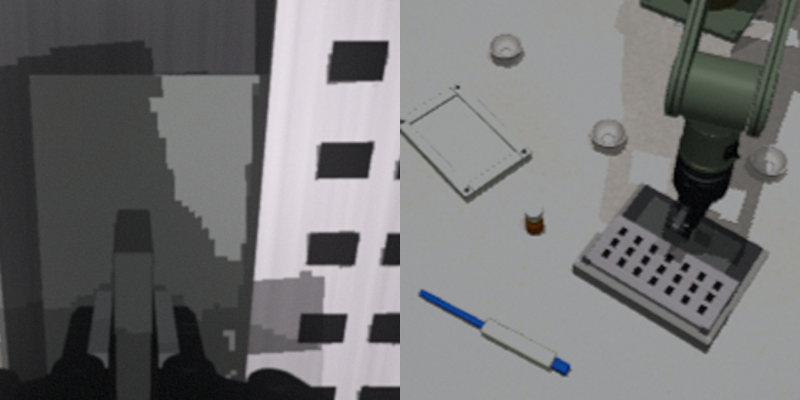

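The final view shows the strip tucked about 24 mm along its length, the flap level and everything else in place. The push reads 9.4–9.8 N, and the seat is about 4.3 mm down, which matches a 10 N push. Handing in.

```bash
python3 -c "
from station import manip, capture
print(manip.finish_job())"
```

```text
the job is handed in; nothing more can be done
None
```

The job is handed in at about 12.3 s: the strip is tucked about 24 mm under the level flap and still gripped, pressed flat on the seat with about 9.5 N, and the dishes and other things in view have not moved.

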